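# Register an embossing die on its hidden pin and hold it pressed

## Task

Pull the jig's yellow front guard down all the way, then slide the red-handled embossing die in under the blue bridge, square with the jig, until the hole in its underside drops over the locating pin and it lies flat on the cork bed. Push the guard back up shut, and only then press the die down so that the sprung bed sinks all the way; finish while still holding it pressed down. Leave the green-handled die and everything else on the bench where it is.

Things in the scene. Friction and masses are not known exactly. Their poses are not given: they have to be found in the camera images.
- die_red: embossing die to use: brass plate 110 (x) x 80 (y) x 16 mm (z) with a red bar handle on top, centred, 56 long (x), 24 wide (y), from z = 16 to 50 mm; about 0.4 kg. Origin: centre of the underside and of the mouth of its blind round hole, 12 mm diameter, 13 mm deep, unseen from above. z up; symmetric: either x end may lead. Grip across the handle (y)
- die_green: the other die, same in all but its green handle; not to be used, leave it (a nudge under 30 mm is allowed, as for all bystanders)
- jig: jig fixed to the bench, at some yaw. Origin: on the bench, straight below the pin. x runs from the guard (-x, nearer the robot) to the bridge. Grey base x -85 to +65, y +-61, 18 mm high; on it a sprung cork bed x -65 to +57, y +-46, top at z = 30 mm. The die, seated, has its centre at the jig's x = y = 0 and its long side along x
- pin_tip (a point): centre of the top of the jig's steel locating pin, 37 mm above the bench, straight above the jig's origin. The pin is fixed, 10 mm in diameter, the last 2.5 mm tapering to 5 mm; it stands 7 mm above the raised bed
- bridge (a point): centre of the underside of the blue bridge bar, 57 mm above the bench, 47 mm along jig x. Bar 20 mm wide (jig x 37 to 57), top at 65 mm; inner faces of its posts at y +-49. The seated die reaches 18 mm under it, so it cannot be lowered straight onto the pin: slide it in with its underside 37 to 41 mm above the bench, then it drops 7 mm onto the bed
- bed_top (a point): point on the top of the sprung cork bed at the pin's axis: 30 mm above the bench with the bed up, 25 mm with it fully down; axes as the jig's
- guard (a joint): yellow bottom-hinged front guard of the jig, angle in rad: 0 = upright, shut; 0.9 = fully down, leaning out to -x of the jig. Starts shut or a little ajar. Plate 110 (jig y) x 6 mm, reaching 63 mm up from its hinge line, which lies along jig y at x = -92, 18 mm above the bench. Stiff hinge, stays where left; 1 to 3 N at its edge moves it. Shut, it stands in the way of the die
- guard_edge (a point): middle of the rounded black top edge (10 mm diameter) of the yellow guard, 58 mm from its hinge line: 76 mm above the bench when shut, 54 mm when fully down (then at jig x = -137). A closed gripper pointing down can push it open from inside, over the bed, and shut from outside; the fingertips must rise with the edge as it swings up, or they jam
- bed (a joint): sinking of the sprung cork bed in m: 0 = up, 0.005 = fully down on its stop. The die's weight alone does not sink it; it takes a further 4 N or so to start and about 11 N at the stop. The pin does not sink with it
- dye_a: amber dye bottle with blue cap, 38 mm diameter, 75 mm high; origin at the centre of its base; bystander
- dye_b: second amber dye bottle, same; bystander
- jar: jar with brass lid, 60 mm diameter, 55 mm high; origin at the centre of its base; bystander
- bowl: dark wooden bowl, 90 mm diameter, 45 mm high; origin at the centre of its base; bystander
- mallet: hammer lying on the bench, along its x axis; bystander
- brush: brush lying on the bench, along its x axis; bystander
Things that resemble listed ones, but are neither listed nor needed, are in the scene too. Of the things that look like the jig, the smaller one is meant.

How it is judged:
By the outcome, as a careful person would: the job done as asked, in the order asked, and still so for the second after the job is handed in, while the arm keeps its last pose, push and grip.
It also fails if it takes over 72 s, if anything falls off the work surface, if the arm or the gripper's body presses on something with over 40 N, if the wrist force passes 120 N, or if a joint passes its speed limit or range.

## Robot

A 7-joint arm with a two-finger parallel gripper is mounted at the origin on the work surface. World frame = base frame: x ahead of the robot, y to its left, z up, the work surface at z = 0. Lengths are in m, angles in rad, forces in N, time in s.
With the tool pointing down it reaches from about 0.4 to 0.85 m from the base axis. Payload 10.4 kg.
Tool frame: the origin (TCP) lies on the centre line of the jaws, within the pads' length; the fingertips stand env.nose_length ahead of it and the grasp point (between the pads) lies 6 mm ahead of it (env.nose_length is the distance from the TCP to the fingertips, in m); z points along the fingers, y is the line along which they close (so a half turn about z gives the same grasp; the last joint's range is limited). The gripper opens to 85 mm and grips with 20 to 120 N. Pads are 22 mm wide; open, the fingers measure 114 mm over their backs; the gripper's body (76 mm by 85 mm) begins 54 mm behind the grasp point. The pads swing forward as they close: fully open they stand 13 mm farther back than shut.
Start: joints at [-1.159, 0.332, -0.065, 1.46, 0.022, 1.35, -0.088], TCP at [0.263, 0.567, 0.231] pointing down, gripper open.
Joint ranges: [-2.6, 2.6], [-0.5, 2.12], [-1.47, 1.34], [0.16, 2.42], [-1.27, 4.41], [0.06, 2.06], [-2.6, 2.6]. Speed limits (rad/s): [2.22, 2.22, 2.79, 2.79, 3.14, 3.14, 3.14].

## Interface

Orientations are given as [roll, pitch, yaw] about the fixed x, y, z axes, in that order (R = Rz(yaw) Ry(pitch) Rx(roll)).
In Python, from rig import env, grab_frame, camera_params gives the robot as it stands.
- The arm moves only by the tool send_rows, never from a script. Its argument "series" is a list of rows, each a list of 5 numbers: the shift along the tool's x, y, z in units of 60 mm (1.0 is 60 mm), then the turn about the tool's z in units of 8 degrees (1.0 is 8 degrees), then the opening, from -1 (shut) to 1 (fully open). A call has 1 to 10 rows; each row is the pose to reach, as a shift and turn from the pose commanded when the call began, along the tool's axes at that moment; what a row does not reach only later rows make up. A row lasts 1/8 s, in which the tool goes at most 62.5 mm and 10.7 degrees, less where a joint would pass 70% of its speed; a pose out of reach is approached as far as the arm can. A call with a gripper value outside its range is refused whole. The fingers move at their own pace and stop on an object; "grip_force" is the grip in N (left out, the last holds). Time passes only in rows, so rows that repeat a pose let the fingers close. It gives the time, the measured TCP pose, the force, the opening and the grip force at its end, in the units of the state.
- env.state(): the state, without advancing time (a new reading comes with each control period).
- grab_frame(name): name is "side" or "top" or "wrist"; returns the picture (480x640x3 uint8, red, green, blue); there is no depth.
- camera_params(name): a dict with "intrinsics" (3x3 intrinsics, pixels), "rvec" (rotation vector, rad) and "tvec" (3), from world to camera coordinates, as OpenCV has them. Camera axes: x right, y down, z forward; pixel columns grow to the right and rows downward; lengths in m; the calibration is good to about 2 mm. A picture is of the moment at which its call begins: read the wrist's pose just before it. camera_params takes no time and is no camera call; for the wrist camera it gives the pose at the moment of the call.
- env.finish_job(): hands the job in; it is judged then, once.
The state is a dict: "time_s": time; "joint_positions": joint angles; "qd": joint speeds; "effort": joint torques, N m; "ee_pos": TCP position; "tool_rot": TCP orientation; "contact_force": force on the tool from outside, world axes, zero at the start; "torque": the same for the moment, N m; "width": finger opening in m; "finger_force": force on a finger pad.
Only numpy, scipy, OpenCV 4.12 (cv2) and the standard library are available. Lean on these libraries where they do the work, as an engineer would, in place of code of your own. Each camera call takes 0.05 s, during which the arm holds its last target. There are 200 camera calls.

## Working session

There is one attempt and no reset: what is moved stays moved. The work goes in short steps, Python scripts to look and compute and a tool call to move; the robot and the scene stay as the last step left them, time stands still between calls to the robot, and variables do not carry over. Pictures are saved under pics/ and viewed, at most 10 in all, crops included, and the job is handed in when it is done.

Besides the shell and the picture viewer there is one more tool, called as a command line: name --pt "numbers of a row" for each row, then --argument value for the rest. send_rows: Moves the arm, as the interface text tells. Its arguments: {"type":"object","properties":{"series":{"type":"array"},"grip_force":{"type":"number"}},"required":["series"]}

```bash
ls; mkdir -p pics; python3 - <<'E'
from rig import env, grab_frame, camera_params
import cv2
print(env.state(), env.nose_length)
for n in ("top","side"):
    cv2.imwrite(f"pics/{n}0.png",grab_frame(n)[:,:,::-1]); print(n,camera_params(n))
E
```

```text
pics
{'time_s': 0.0, 'joint_positions': array([-1.15861212,  0.33289219, -0.0646932 ,  1.46093123,  0.02157834,
        1.34989253, -0.08851563]), 'qd': array([-1.00835781e-03,  9.44745095e-04,  9.62400312e-06, -1.68444849e-03,
       -1.92881820e-03, -1.03921433e-03,  1.25949864e-03]), 'effort': array([-8.94226559e-04, -6.25421619e+01,  4.86067508e-02, -3.91611207e+01,
        1.62138767e-02,  9.56249511e-03, -1.39843090e-05]), 'ee_pos': array([0.26310475, 0.56651363, 0.23000803]), 'tool_rot': array([-3.14016453e+00,  4.64365614e-05,  2.70680244e+00]), 'contact_force': array([-0.33951198,  0.32792167, -0.66394646]), 'torque': array([-0.02720417,  0.00660936, -0.02802522]), 'finger_force': 0.0, 'width': 0.08572714396333408} 0.025
top {'intrinsics': array([[477.4708077 ,   0.        , 318.56926559],
       [  0.        , 477.4708077 , 234.04983483],
       [  0.        ,   0.        ,   1.        ]]), 'rvec': array([ 2.0978103 , -2.14011405,  0.19315531]), 'tvec': array([0.02385973, 0.55981265, 1.03622973])}
side {'intrinsics': array([[500.24650337,   0.        , 319.77474579],
       [  0.        , 500.24650337, 245.0503273 ],
       [  0.        ,   0.        ,   1.        ]]), 'rvec': array([ 2.33078746, -0.66231633,  0.28247101]), 'tvec': array([-0.4780552 ,  0.25578155,  1.02228023])}
```

View pics/top0.png

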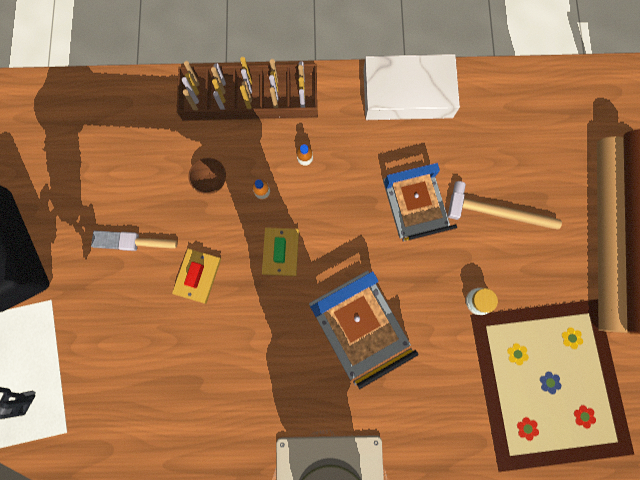

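View pics/side0.png

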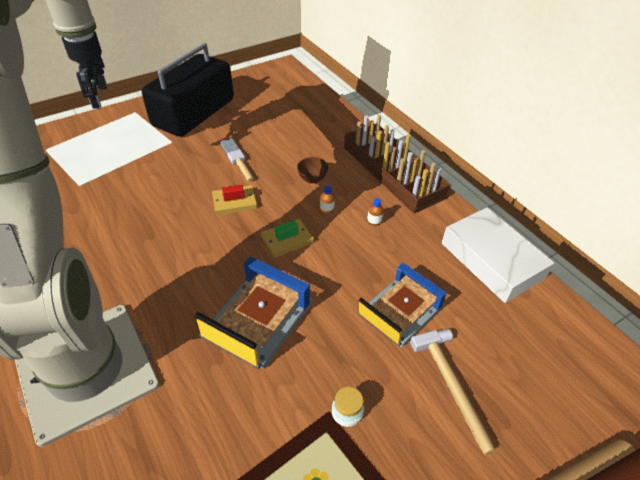

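The top view shows two jigs: a large one, pin at about (357,319), and a small one, pin at about (417,196). The side view has them at (262,304) and (407,299). The task means the smaller one, (417,196), so I'll check its size against the text. The red die is at (195,274) and the green one at (279,250).

```bash
cat > h.py <<'E'
import numpy as np, cv2
from rig import env, grab_frame, camera_params
def ray(p,px):
    R=cv2.Rodrigues(p["rvec"])[0]; d=R.T@np.linalg.inv(p["intrinsics"])@np.array([px[0],px[1],1.])
    return -R.T@p["tvec"], d/np.linalg.norm(d)
def plane(p,px,z):
    o,d=ray(p,px); return o+d*(z-o[2])/d[2]
def tri(rs):
    A=sum(np.eye(3)-np.outer(d,d) for o,d in rs); b=sum((np.eye(3)-np.outer(d,d))@o for o,d in rs)
    return np.linalg.solve(A,b)
def proj(p,X): return cv2.projectPoints(np.array(X,float).reshape(-1,3),p["rvec"],p["tvec"],p["intrinsics"],None)[0].reshape(-1,2)
def mask(im,lo,hi,box=None):
    h=cv2.cvtColor(im,cv2.COLOR_RGB2HSV); m=cv2.inRange(h,np.array(lo),np.array(hi))
    if box: k=np.zeros_like(m); x0,y0,x1,y1=box; k[y0:y1,x0:x1]=1; m*=k
    return m
def big(m):
    c=cv2.findContours(m,cv2.RETR_EXTERNAL,cv2.CHAIN_APPROX_NONE)[0]; return max(c,key=cv2.contourArea)
E
cat > m1.py <<'E'
from h import *
np.set_printoptions(precision=4,suppress=True)
T=cv2.imread("pics/top0.png")[:,:,::-1].copy(); S=cv2.imread("pics/side0.png")[:,:,::-1].copy()
pt,ps=camera_params("top"),camera_params("side")
def box(m,z,name,p=pt):
    c=big(m); r=cv2.minAreaRect(c); q=np.array([plane(p,x,z) for x in cv2.boxPoints(r)])
    print(name,cv2.contourArea(c),np.array(r[0]),"centre",q.mean(0),"sides",np.linalg.norm(q[1]-q[0]),np.linalg.norm(q[2]-q[1]),
      "yaws",np.degrees(np.arctan2(*(q[1]-q[0])[1::-1])),np.degrees(np.arctan2(*(q[2]-q[1])[1::-1])))
box(mask(T,(0,180,120),(6,255,255),(170,240,230,310)),.05,"redhandle")
box(mask(T,(18,120,90),(32,255,255),(160,235,235,310)),.016,"redplate")
box(mask(T,(45,100,50),(85,255,255),(250,220,310,280)),.05,"green")
for n,b in(("small",(370,150,460,245)),("large",(300,260,420,390))): box(mask(T,(100,120,80),(125,255,255),b),.065,n+"bridge")
def pin(I,b):
    x0,y0,x1,y1=b; g=mask(I,(0,0,150),(180,70,255),b); c=big(g); return c.reshape(-1,2).mean(0)
for n,bt,bs in (("small",(408,186,427,206),(395,288,418,308)),("large",(347,308,367,330),(250,293,273,315))):
    a,b=pin(T,bt),pin(S,bs); print(n,"pin",a,b,"tri",tri([ray(pt,a),ray(ps,b)]),plane(pt,a,.037),plane(ps,b,.037))
a=cv2.resize(T[140:260,350:510],None,fx=5,fy=5,interpolation=cv2.INTER_CUBIC)[:,:,::-1]
b=cv2.resize(S[240:360,330:490],None,fx=5,fy=5,interpolation=cv2.INTER_CUBIC)[:,:,::-1]
cv2.imwrite("pics/crop1.png",cv2.resize(np.vstack([a,b]),(400,600)))
E
python3 m1.py
```

```text
redhandle 272.5 [193.55 274.35] centre [0.4742 0.2966 0.05  ] sides 0.0529438128430438 0.030638525783056297 yaws -16.820669489303643 -109.38742968161692
redplate 1628.0 [196.2 275.4] centre [0.4758 0.2995 0.016 ] sides 0.11375592772282903 0.08462557323530154 yaws -16.641499627360037 -109.48916166773476
green 245.0 [279.1925 249.6129] centre [0.5267 0.103  0.05  ] sides 0.05754972641836284 0.025761318366456835 yaws -3.856742051190646 -95.06087935080211
smallbridge 406.0 [411.4592 175.2878] centre [ 0.6915 -0.2043  0.065 ] sides 0.12946187490573163 0.030116675255376823 yaws -77.02612030089924 -170.54954167791675
largebridge 748.0 [344.0645 293.5438] centre [ 0.4236 -0.0414  0.065 ] sides 0.15861224501221358 0.02677497690924961 yaws -62.072674911407454 -152.8968161204688
small pin [416.3333 195.6667] [405.5    299.6667] tri [ 0.6513 -0.2191  0.035 ] [ 0.6502 -0.2185  0.037 ] [ 0.6507 -0.2202  0.037 ]
large pin [356.9231 319.1538] [260.5    304.0714] tri [ 0.3679 -0.0689  0.0452] [ 0.3676 -0.0693  0.037 ] [ 0.3705 -0.0635  0.037 ]
```

View pics/crop1.png

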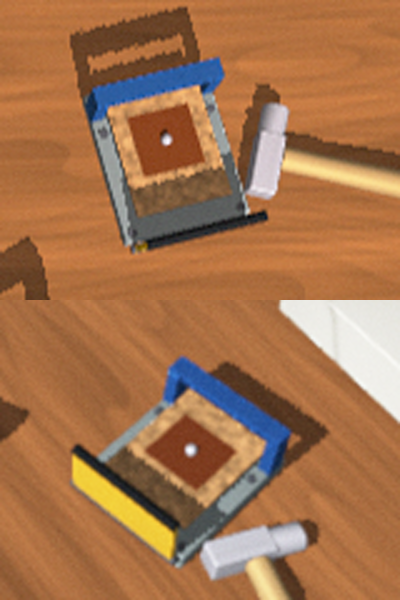

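The small jig (pin about (416,196) in top, (405,300) in side) triangulates to a pin height of 35 mm, which fits the given 37. The large one gives 45, so it is scaled up. The crop shows the small jig with a yellow guard at or near shut and the mallet head close to its right side. I'll move above it and look with the wrist camera.

send_rows --pt "-1 -0.85 0 -0.5 0" --pt "-2 -1.7 0 -1 -0.5" --pt "-3 -2.5 0 -1.5 -1" --pt "-3.7 -3.1 0 -2 -1" --pt "-4.4 -3.7 0 -2.5 -1" --pt "-5.1 -4.3 0 -3 -1" --pt "-5.8 -4.9 0 -3.5 -1" --pt "-6.5 -5.5 0 -4 -1" --pt "-7.2 -6.1 0 -4.5 -1" --pt "-7.9 -6.7 0 -4.8 -1" --grip_force 40

```text
time_s: 1.35
ee_pos: [0.5242, 0.0005, 0.2308]
tool_rot: [3.141, 0.0, -2.905]
contact_force: [0.8, 0.9, 0.3]
width: 0.0002
finger_force: 0.0
```

```bash
cat > st.py <<'E'
from h import *
np.set_printoptions(precision=4,suppress=True)
s=env.state()
print("t",round(s["time_s"],2),"p",s["ee_pos"],"yaw",np.degrees(s["tool_rot"][2]),"F",s["contact_force"],"w",s["width"],"q",s["joint_positions"])
def togo(X,yaw):
    "print the tool-axis units to world point X (TCP), yaw in degrees"
    R=cv2.Rodrigues(np.array([0,0,1.])*s["tool_rot"][2])[0]@np.diag([1,-1,-1])
    d=R.T@(np.array(X)-s["ee_pos"])/.06; print("go",d,"turn",-((yaw-np.degrees(s["tool_rot"][2])+180)%360-180)/8)
E
python3 -c "
from st import *
togo((.62,-.22,.25),193)"
```

```text
t 1.35 p [0.5242 0.0005 0.2308] yaw -166.41724875383719 F [0.758  0.8789 0.308 ] w 0.00024741854888780815 q [-0.4661  0.1032  0.408   1.7468 -0.0426  1.3001  1.7593]
go [-0.6889 -3.9477 -0.3206] turn 0.07284390577035538
```

send_rows --pt "-0.2 -0.7 -0.1 0 -1" --pt "-0.3 -1.4 -0.2 0 -1" --pt "-0.4 -2.1 -0.3 0 -1" --pt "-0.5 -2.8 -0.32 0 -1" --pt "-0.6 -3.5 -0.32 0 -1" --pt "-0.7 -3.95 -0.32 0 -1" --pt "-0.7 -3.95 -0.32 0 -1"

```text
time_s: 2.22
ee_pos: [0.6195, -0.2204, 0.249]
tool_rot: [-3.141, -0.002, -2.909]
contact_force: [-0.9, 0.7, -1.0]
width: 0.0002
finger_force: 0.0
```

```bash
python3 -c "
from st import *
p=camera_params('wrist'); I=grab_frame('wrist'); cv2.imwrite('pics/w1.png',I[:,:,::-1])
import pickle; pickle.dump(p,open('w1.pkl','wb'))
print(ray(p,(320,240)), proj(p,[(.6508,-.2195,.037)]))
cv2.imwrite('pics/top1.png',grab_frame('top')[:,:,::-1])
"
```

```text
t 2.23 p [ 0.6195 -0.2204  0.249 ] yaw -166.69400536276035 F [-0.9474  0.7045 -0.9916] w 0.0001821233210290428 q [-0.119   0.4296  0.5483  1.3631 -0.22    1.411   2.2268]
(array([ 0.5424, -0.2386,  0.3918]), array([ 0.2989,  0.0779, -0.9511])) [[310.6777 234.7565]]
```

View pics/w1.png

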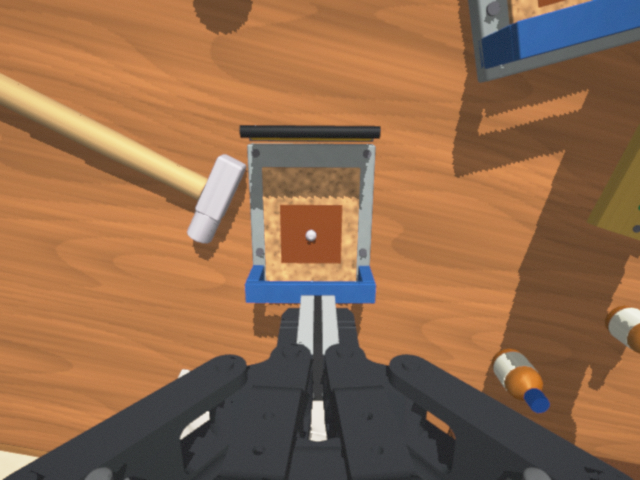

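The wrist view shows the small jig almost square to the tool: pin at (311,235), black guard edge from (240,132) to (380,132), bridge at (247–375, 267–302), mallet head at (215,200). Next I measure pin, yaw and guard edge.

```bash
cat > m2.py <<'E'
from st import *
import pickle
p=pickle.load(open('w1.pkl','rb')); I=cv2.imread('pics/w1.png')[:,:,::-1].copy()
c=big(mask(I,(0,0,150),(180,70,255),(300,225,322,246))).reshape(-1,2).mean(0); P=plane(p,c,.037); print("pin",c,P)
k=mask(I,(0,0,0),(180,255,60),(235,110,390,150))
cc=big(k).reshape(-1,2); l,r=cc[:,0].min(),cc[:,0].max()
for z in (.07,.076):
    mid=lambda x: cc[abs(cc[:,0]-x)<3].mean(0)
    a,b=plane(p,mid(l+6),z),plane(p,mid(r-6),z); aa,bb=plane(p,(l,mid(l+6)[1]),z),plane(p,(r,mid(r-6)[1]),z); print("edge",z,a,b,(aa+bb)/2,np.linalg.norm(aa-bb),"yaw x",np.degrees(np.arctan2(*(a-b)[1::-1]))+90)
m=mask(I,(100,120,130),(125,255,255),(240,255,385,310)); r=cv2.minAreaRect(big(m)); q=np.array([plane(p,x,.065) for x in cv2.boxPoints(r)])
print("bridge",r,q,[np.degrees(np.arctan2(*(q[i+1]-q[i])[1::-1])) for i in range(3)])
# cork left/right sides, brown dark square: yaw
m=mask(I,(0,150,60),(12,255,160),(270,195,350,272)); r=cv2.minAreaRect(big(m)); q=np.array([plane(p,x,.03) for x in cv2.boxPoints(r)])
print("square",r,q.mean(0),[np.degrees(np.arctan2(*(q[i+1]-q[i])[1::-1])) for i in range(3)],np.linalg.norm(q[1]-q[0]))
# grey base side lines
e=cv2.Canny(I,60,150); L=cv2.HoughLinesP(e,1,np.pi/720,30,minLineLength=60,maxLineGap=8)[:,0]
for x0,y0,x1,y1 in L:
    if 235<x0<390 and 235<x1<390 and 115<min(y0,y1) and max(y0,y1)<310 and abs(y1-y0)>60:
        a,b=plane(p,(x0,y0),.018),plane(p,(x1,y1),.018); print((x0,y0,x1,y1),np.degrees(np.arctan2(*(a-b)[1::-1])))
E
python3 m2.py
```

```text
t 2.33 p [ 0.6198 -0.2176  0.2494] yaw -166.51167341580765 F [-0.0201  0.4324 -0.6901] w -0.00017361063789641666 q [-0.1217  0.4272  0.5465  1.3647 -0.22    1.411   2.2259]
pin [310.6667 234.1852] [ 0.6502 -0.2196  0.037 ]
edge 0.07 [ 0.5694 -0.2903  0.07  ] [ 0.547  -0.1923  0.07  ] [ 0.5582 -0.2413  0.07  ] 0.11022689695708666 yaw x 12.870102073435177
edge 0.076 [ 0.5689 -0.2893  0.076 ] [ 0.547  -0.1931  0.076 ] [ 0.5579 -0.2412  0.076 ] 0.1081719724825804 yaw x 12.870102073435163
bridge ((310.0, 284.0), (36.0, 128.0), 90.0) [[ 0.6848 -0.2715  0.065 ]
 [ 0.658  -0.1583  0.065 ]
 [ 0.6929 -0.1483  0.065 ]
 [ 0.7206 -0.2652  0.065 ]] [np.float64(103.30789026308737), np.float64(15.892730150891596), np.float64(-76.69364149823569)]
square ((310.4999694824219, 233.5), (56.99999237060547, 58.99999237060547), 90.0) [ 0.6524 -0.2194  0.03  ] [np.float64(103.3102811066115), np.float64(14.344136043980393), np.float64(-76.69194534368846)] 0.0564509204806864
(np.int32(369), np.int32(267), np.int32(376), np.int32(138)) 12.776112598302468
(np.int32(357), np.int32(242), np.int32(359), np.int32(169)) 13.628793706764677
```

```bash
cat >> st.py <<'E'
PIN=np.array([.6503,-.2196,0]); JY=13.2; c_,s_=np.cos(np.radians(JY)),np.sin(np.radians(JY))
U=np.array([c_,s_,0]);V=np.array([-s_,c_,0])
def J(x,y,z): return PIN+x*U+y*V+np.array([0,0,z])
d_=s["ee_pos"]-PIN; print("jig xyz of TCP",d_@U,d_@V,d_[2])
E
python3 -c "
from st import *
togo(J(-.066,0,.087),193.2)"
```

```text
t 2.33 p [ 0.6198 -0.2176  0.2494] yaw -166.51167341580765 F [-0.0201  0.4324 -0.6901] w -0.00017361063789641666 q [-0.1217  0.4272  0.5465  1.3647 -0.22    1.411   2.2259]
jig xyz of TCP -0.02926833713717748 0.008948355911410995 0.24940879249765607
go [ 0.6129 -0.1461  2.7068] turn 0.036040823024052315
```

send_rows --pt "0.3 -0.1 0.5 0 -1" --pt "0.6 -0.15 1.2 0 -1" --pt "0.6 -0.15 1.9 0 -1" --pt "0.6 -0.15 2.4 0 -1" --pt "0.6 -0.15 2.7 0 -1" --pt "0.6 -0.15 2.7 0 -1"

```text
time_s: 3.08
ee_pos: [0.5867, -0.2342, 0.0873]
tool_rot: [3.14, -0.001, -2.905]
contact_force: [0.1, -0.3, 0.2]
width: 0.0002
finger_force: 0.0
```

```bash
python3 -c "
from st import *
togo(J(-.124,0,.081),193.2)"
```

```text
t 3.08 p [ 0.5867 -0.2342  0.0873] yaw -166.45259926788685 F [ 0.0692 -0.3079  0.1858] w 0.0002242798388521913 q [-0.0841  0.4975  0.5136  1.6256 -0.2677  1.0908  2.3097]
jig xyz of TCP -0.06525792644958779 0.0003456510024992081 0.08731605556983552
go [0.9791 0.0002 0.1053] turn 0.04342509151413765
```

send_rows --pt "0.15 0 0 0 -1" --pt "0.3 0 0 0 -1" --pt "0.45 0 0.02 0 -1" --pt "0.6 0 0.03 0 -1" --pt "0.75 0 0.05 0 -1" --pt "0.85 0 0.08 0 -1" --pt "0.95 0 0.1 0 -1" --pt "1.0 0 0.1 0 -1" --pt "1.0 0 0.1 0 -1"

```text
time_s: 4.2
ee_pos: [0.5287, -0.2492, 0.082]
tool_rot: [3.141, 0.0, -2.906]
contact_force: [-0.1, 0.7, 0.1]
width: -0.0002
finger_force: 0.0
```

```bash
python3 -c "
from st import *"
```

```text
t 4.2 p [ 0.5287 -0.2492  0.082 ] yaw -166.5120782006709 F [-0.1269  0.6994  0.0698] w -0.00017094371826798822 q [-0.074   0.4055  0.5353  1.7638 -0.2361  1.0365  2.3531]
jig xyz of TCP -0.12518326615166323 -0.0010131788547835321 0.08200758843985781
```

send_rows --pt "0.05 0 0.02 0 -1" --pt "0.1 0 0.03 0 -1" --pt "0.15 0 0.03 0 -1" --pt "0.2 0 0.03 0 -1"

```text
time_s: 4.7
ee_pos: [0.5168, -0.2521, 0.0802]
tool_rot: [3.142, 0.0, -2.906]
contact_force: [0.1, -0.6, 0.9]
width: -0.0003
finger_force: 0.0
```

```bash
python3 -c "
from st import *
cv2.imwrite('pics/side1.png',cv2.resize(grab_frame('side')[240:360,330:490],None,fx=4,fy=4)[:,:,::-1])
I=grab_frame('wrist'); cv2.imwrite('pics/w2.png',I[:,:,::-1])"
```

```text
t 4.7 p [ 0.5168 -0.2521  0.0802] yaw -166.51179171442413 F [ 0.1268 -0.62    0.8891] w -0.0003469363107735796 q [-0.0708  0.3882  0.5397  1.7906 -0.2296  1.0254  2.3624]
jig xyz of TCP -0.13737233045135142 -0.0011343026617931413 0.08017644883843972
```

View pics/side1.png

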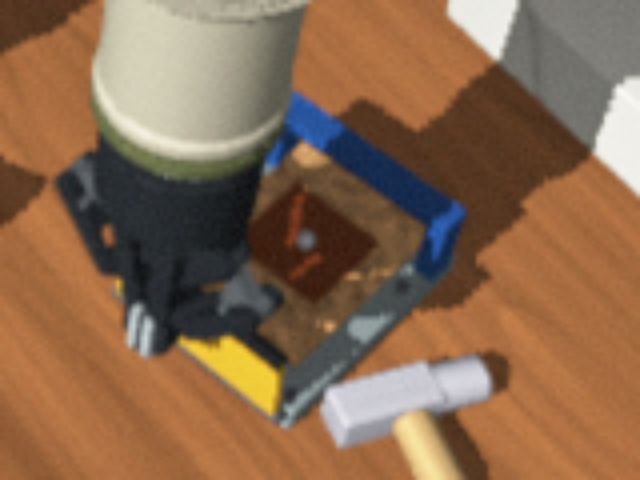

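The side crop shows the guard leaning out, with the fingertips (147,340) over or past its edge. I'll lift and measure how far the guard is down.

send_rows --pt "0 0 -0.7 0 -1" --pt "-0.5 0 -1.5 0 -1" --pt "-1 0 -2.2 0 -1" --pt "-1.5 0 -2.7 0 -1" --pt "-1.5 0 -2.7 0 -1"

```text
time_s: 5.42
ee_pos: [0.6072, -0.2299, 0.244]
tool_rot: [-3.14, 0.003, -2.903]
contact_force: [0.3, -0.6, 0.0]
width: 0.0003
finger_force: 0.0
```

```bash
python3 -c "
from st import *
import pickle
p=camera_params('wrist'); I=grab_frame('wrist'); cv2.imwrite('pics/w3.png',I[:,:,::-1]); pickle.dump(p,open('w3.pkl','wb'))
for a in (0,.3,.6,.9):
  q=[J(-.092-.058*np.sin(a),y,.018+.058*np.cos(a)) for y in(-.055,0,.055)]; print(a,proj(p,q).tolist())
"
```

```text
t 5.42 p [ 0.6072 -0.2299  0.244 ] yaw -166.3469991641478 F [ 0.3341 -0.6489  0.0026] w 0.00029297352831161974 q [-0.1122  0.408   0.5536  1.4014 -0.2145  1.3882  2.2516]
jig xyz of TCP -0.04434148805141946 -0.00017662510042041127 0.24404880907565982
0 [[248.48993507921577, 154.95351477496456], [318.15859434029903, 155.52726467628065], [387.78280189753457, 156.1006484996361]]
0.3 [[248.00791092147944, 132.28681616353379], [318.34404495271, 132.87336448806394], [388.63487168116836, 133.45953498513904]]
0.6 [[248.6951352574825, 111.28153386944541], [318.5029275557227, 111.87039475384513], [388.2660904131933, 112.45887916835396]]
0.9 [[250.4333123528474, 94.7548437221239], [318.614234300722, 95.33514727033233], [386.7525820904475, 95.9150884600638]]
```

View pics/w3.png

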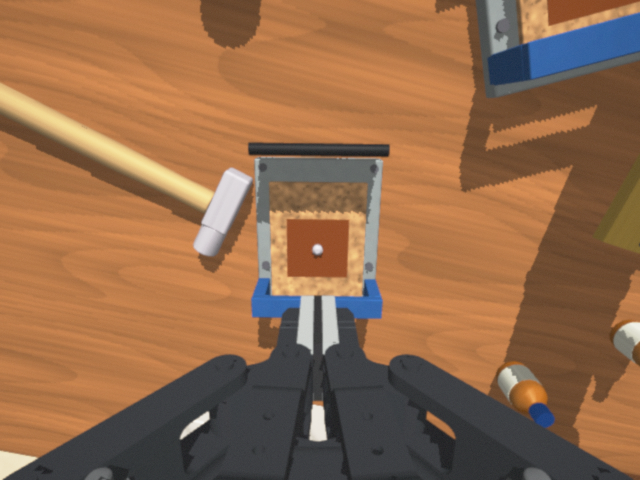

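```bash
python3 -c "
from st import *
import pickle
p=pickle.load(open('w3.pkl','rb')); e=s['ee_pos']
for n in (0,.006,.025,.035): print(n,proj(p,[e-[0,0,n]]), proj(p,[e-[0,0,n]-.011*U]))
T=grab_frame('top');S=grab_frame('side'); cv2.imwrite('pics/t4.png',T[:,:,::-1]);cv2.imwrite('pics/s4.png',S[:,:,::-1])
pt,ps=camera_params('top'),camera_params('side')
print(proj(ps,[e-[0,0,.025],J(-.095,.055,.076),J(-.095,-.055,.076)]),proj(pt,[e-[0,0,.025]]))
cv2.imwrite('pics/s4c.png',np.hstack([cv2.resize(S[200:350,340:440],None,fx=4,fy=4)[:,:,::-1],cv2.resize(cv2.imread('pics/w2.png'),(400,300)).repeat(2,0)]))
"
```

```text
t 5.47 p [ 0.6052 -0.2307  0.2424] yaw -166.44956834207136 F [-0.2493 -0.7835 -0.2439] w -6.103558102800434e-05 q [-0.1116  0.4077  0.5544  1.4056 -0.2137  1.3874  2.2519]
jig xyz of TCP -0.046402674683577 -0.0005532258261788103 0.24237467616727168
0 [[316.3355 308.9912]] [[316.5283 284.9289]]
0.006 [[316.3823 302.2786]] [[316.5693 278.9139]]
0.025 [[316.5113 283.7507]] [[316.6821 262.3581]]
0.035 [[316.5695 275.3804]] [[316.7329 254.9008]]
[[404.1743 257.6876]
 [359.7217 299.1687]
 [400.4229 330.6792]] [[441.621  193.1683]]
```

View pics/s4c.png

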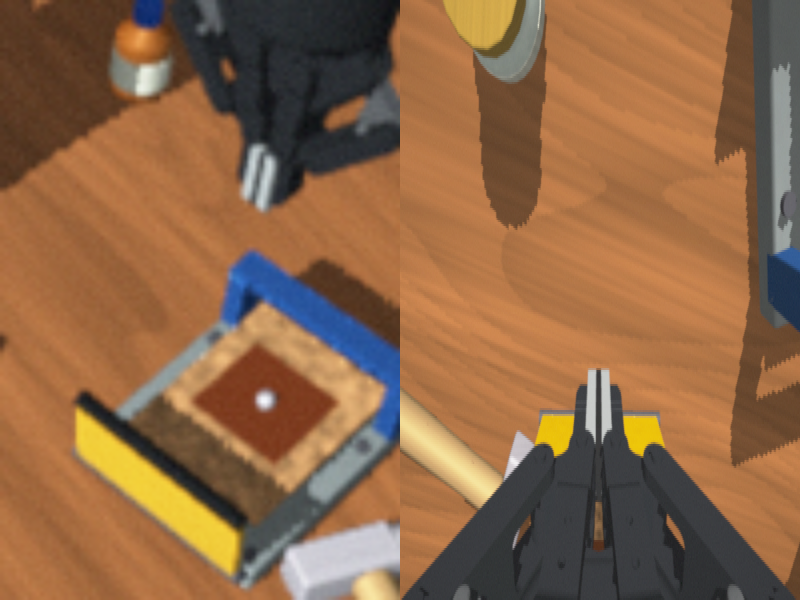

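The guard is still up (about 0.07 rad). The left crop shows the tips at about (404,252) in the side image, where I predicted (404,258) for a 25 mm nose. So the tips stand higher than I assumed, and the fingers passed over the edge. I'll triangulate the tips.

```bash
python3 -c "
from st import *
e=s['ee_pos']; pw=camera_params('wrist'); W=grab_frame('wrist'); S=grab_frame('side')
pt,ps=camera_params('top'),camera_params('side')
def tip(I,b,top):
  c=big(mask(I,(0,0,120),(180,60,255),b)).reshape(-1,2); y=c[:,1].min() if top else c[:,1].max()
  k=c[abs(c[:,1]-y)<2]; return np.array([k[:,0].mean(),y]), c.min(0),c.max(0)
a=tip(W,(295,285,345,360),True); b=tip(S,(395,225,420,260),False); print(a,b)
X=tri([ray(pw,a[0]),ray(ps,b[0])]); print('tip',X,'TCP-tip',e-X, proj(ps,[X]),proj(pw,[X]))
for n in (-.01,0,.01,.025):print(n,proj(ps,[e-[0,0,n]]),proj(pw,[e-[0,0,n]]))
"
```

```text
t 5.58 p [ 0.6035 -0.2314  0.2411] yaw -166.56130057838848 F [ 0.3122 -0.0628 -0.0522] w 6.948288062053577e-05 q [-0.111   0.4072  0.5552  1.409  -0.2135  1.3871  2.252 ]
jig xyz of TCP -0.04826043686740622 -0.0008166902651045478 0.24111030804275652
(array([327.5, 295. ]), array([321, 295], dtype=int32), array([344, 353], dtype=int32)) (array([404.8, 252. ]), array([400, 236], dtype=int32), array([408, 252], dtype=int32))
tip [ 0.6004 -0.2296  0.2339] TCP-tip [ 0.0031 -0.0018  0.0072] [[403.0373 252.5804]] [[322.9423 301.6552]]
-0.01 [[406.2899 246.4303]] [[317.2035 328.044 ]]
0 [[405.5018 250.0079]] [[317.1779 315.3679]]
0.01 [[404.726  253.5294]] [[317.1552 304.1125]]
0.025 [[403.5848 258.7096]] [[317.1256 289.4112]]
```

The tips measure only about 6–8 mm ahead of the reported TCP, not 25, which explains the pass over the edge. I'll repeat the pull lower and watch forces.

```bash
python3 -c "
from st import *
togo(J(-.066,0,.066),193.2)"
```

```text
t 5.67 p [ 0.6034 -0.2314  0.2412] yaw -166.5768088739964 F [-0.5474 -0.6535  0.699 ] w -0.00022276605531674226 q [-0.1108  0.407   0.5551  1.4092 -0.2136  1.3872  2.2519]
jig xyz of TCP -0.04836869195216293 -0.0007936926296955946 0.24117962062703813
go [0.2938 0.0144 2.9197] turn 0.027898890750449823
```

send_rows --pt "0.15 0 0.7 0 -1" --pt "0.3 0 1.4 0 -1" --pt "0.3 0 2.1 0 -1" --pt "0.3 0 2.6 0 -1" --pt "0.3 0 2.9 0 -1" --pt "0.3 0 2.9 0 -1" --pt "0.3 0 2.9 0 -1"

```text
time_s: 6.55
ee_pos: [0.5876, -0.2356, 0.0694]
tool_rot: [-3.141, 0.001, -2.906]
contact_force: [-0.5, -0.3, 0.5]
width: 0.0001
finger_force: 0.0
```

send_rows --pt "0.15 0 0 0 -1" --pt "0.3 0 0 0 -1" --pt "0.45 0 0.0 0 -1" --pt "0.55 0 0.02 0 -1" --pt "0.55 0 0.02 0 -1"

```text
time_s: 7.18
ee_pos: [0.5543, -0.2431, 0.067]
tool_rot: [3.141, -0.0, -2.907]
contact_force: [0.2, -0.0, 0.2]
width: -0.0005
finger_force: 0.0
```

```bash
python3 -c "
from st import *
togo(J(-.122,0,.062),193.2)"
```

```text
t 7.17 p [ 0.5543 -0.2431  0.067 ] yaw -166.54230976273303 F [ 0.1784 -0.034   0.1636] w -0.00045224614791476654 q [-0.0733  0.4676  0.5194  1.7167 -0.2645  1.0279  2.3434]
jig xyz of TCP -0.09878125143399757 -0.0009576672641787853 0.06698783798047664
go [0.3869 0.0177 0.0831] turn 0.03221127965836956
```

```bash
cat > g.py <<'E'
from st import *
S=grab_frame('side'); ps=camera_params('side')
m=mask(S,(22,150,120),(32,255,255),(340,280,420,360)); c=big(m); print("yellow area",cv2.contourArea(c),cv2.boundingRect(c))
for a in (0,.3,.6,.9): print(a,proj(ps,[J(-.092-.058*np.sin(a),y,.018+.058*np.cos(a)) for y in(.055,-.055)]).round().tolist())
E
python3 g.py; python3 - <<'E'
import sys;sys.path.insert(0,'.')
import cv2
from h import *
S=cv2.imread('pics/s4.png')[:,:,::-1].copy(); c=big(mask(S,(22,150,120),(32,255,255),(340,280,420,360))); print("before",cv2.contourArea(c),cv2.boundingRect(c))
E
```

```text
t 7.17 p [ 0.5543 -0.2431  0.067 ] yaw -166.54230976273303 F [ 0.1784 -0.034   0.1636] w -0.00045224614791476654 q [-0.0733  0.4676  0.5194  1.7167 -0.2645  1.0279  2.3434]
jig xyz of TCP -0.09878125143399757 -0.0009576672641787853 0.06698783798047664
yellow area 0.0 (396, 342, 1, 1)
0 [[361.0, 298.0], [401.0, 330.0]]
0.3 [[355.0, 304.0], [396.0, 336.0]]
0.6 [[350.0, 310.0], [390.0, 342.0]]
0.9 [[346.0, 317.0], [386.0, 349.0]]
before 386.0 (359, 303, 41, 40)
```

The guard is moving. I'll continue to the stop.

send_rows --pt "0.1 0 0.02 0 -1" --pt "0.2 0 0.04 0 -1" --pt "0.3 0 0.06 0 -1" --pt "0.4 0 0.08 0 -1" --pt "0.43 0 0.09 0 -1" --pt "0.43 0 0.09 0 -1"

```text
time_s: 7.98
ee_pos: [0.5297, -0.249, 0.0615]
tool_rot: [3.141, -0.0, -2.906]
contact_force: [-0.6, 0.2, 0.3]
width: -0.0002
finger_force: 0.0
```

```bash
python3 -c "
from st import *
cv2.imwrite('pics/side5.png',np.hstack([cv2.resize(grab_frame('side')[240:360,330:430],None,fx=4,fy=4)[:,:,::-1],cv2.resize(grab_frame('wrist')[240:480,200:440],(400,480))[:,:,::-1]]))"
```

```text
t 7.97 p [ 0.5297 -0.249   0.0615] yaw -166.5215527956689 F [-0.5527  0.1941  0.3448] w -0.00020376053841451855 q [-0.0664  0.4342  0.5268  1.7759 -0.2542  0.9997  2.3648]
jig xyz of TCP -0.1241615214410999 -0.0010354314387042325 0.06152641453965969
```

View pics/side5.png

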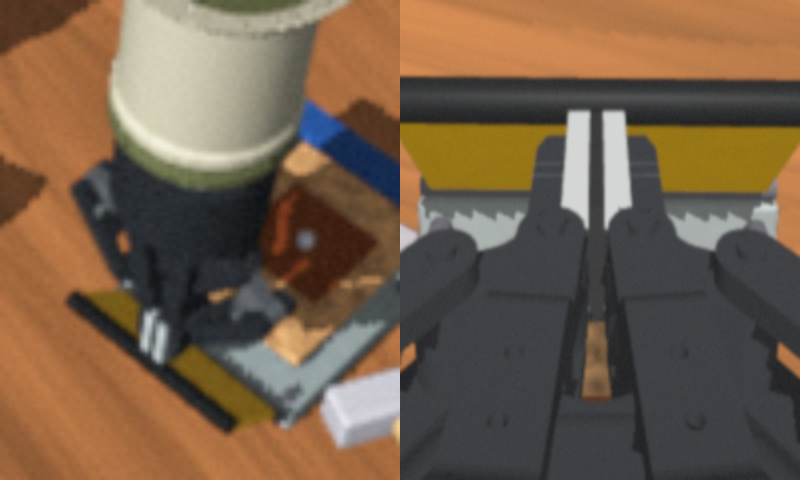

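The guard is nearly down: its edge runs from (348,314) to (388,347) in side pixels, about 0.8 rad. I'll push a little further.

send_rows --pt "0.05 0 0.0 0 -1" --pt "0.1 0 0.02 0 -1" --pt "0.13 0 0.04 0 -1" --pt "0.13 0 0.04 0 -1" --pt "0.13 0 0.04 0 -1"

```text
time_s: 8.7
ee_pos: [0.5222, -0.2507, 0.0591]
tool_rot: [3.141, -0.0, -2.906]
contact_force: [-0.1, 0.6, -0.9]
width: -0.0002
finger_force: 0.0
```

```bash
cat > g2.py <<'E'
from st import *
S=grab_frame('side'); ps=camera_params('side')
m=mask(S,(0,0,0),(180,255,45),(338,300,400,360)); L=[]
for x in (352,356,376,380,384):
    y=np.nonzero(m[:,x])[0]; L.append((x,y.min(),y.max()) if len(y) else (x,))
print(L)
for a in (.7,.8,.9): 
    q=proj(ps,[J(-.092-.058*np.sin(a),y,.018+.058*np.cos(a)) for y in(.055,-.055)]); print(a,[np.interp(x,q[:,0],q[:,1]).round(1) for x in (352,356,376,380,384)])
E
python3 g2.py
```

```text
t 8.7 p [ 0.5222 -0.2507  0.0591] yaw -166.5090181357358 F [-0.0534  0.5577 -0.8855] w -0.00020097671386140194 q [-0.0636  0.4254  0.5287  1.7937 -0.2518  0.99    2.3719]
jig xyz of TCP -0.1317779209116439 -0.001001435821202698 0.05911697652619189
[(352, np.int64(300), np.int64(321)), (356, np.int64(300), np.int64(324)), (376, np.int64(300), np.int64(340)), (380, np.int64(300), np.int64(342)), (384, np.int64(300), np.int64(347))]
0.7 [np.float64(315.2), np.float64(318.4), np.float64(334.4), np.float64(337.6), np.float64(340.8)]
0.8 [np.float64(318.6), np.float64(321.8), np.float64(337.9), np.float64(341.2), np.float64(344.4)]
0.9 [np.float64(321.9), np.float64(325.2), np.float64(341.4), np.float64(344.6), np.float64(347.9)]
```

send_rows --pt "0.03 0 0.02 0 -1" --pt "0.06 0 0.05 0 -1" --pt "0.08 0 0.08 0 -1" --pt "0.1 0 0.1 0 -1" --pt "0.1 0 0.1 0 -1" --pt "0.1 0 0.1 0 -1"

```text
time_s: 9.5
ee_pos: [0.5215, -0.2512, 0.0577]
tool_rot: [-3.14, 0.01, -2.904]
contact_force: [1.4, 9.5, 33.4]
width: 0.0002
finger_force: 16.6
```

```bash
python3 g2.py
```

```text
t 9.5 p [ 0.5215 -0.2512  0.0577] yaw -166.39267969301744 F [ 1.4012  9.5237 33.3509] w 0.00021082018559707053 q [-0.0605  0.4199  0.5272  1.8039 -0.256   0.9759  2.3801]
jig xyz of TCP -0.1325807287514851 -0.0013546087231920412 0.05774385669883374
[(352, np.int64(300), np.int64(321)), (356, np.int64(300), np.int64(324)), (376, np.int64(300), np.int64(339)), (380, np.int64(300), np.int64(343)), (384, np.int64(300), np.int64(347))]
0.7 [np.float64(315.2), np.float64(318.4), np.float64(334.4), np.float64(337.6), np.float64(340.8)]
0.8 [np.float64(318.6), np.float64(321.8), np.float64(337.9), np.float64(341.2), np.float64(344.4)]
0.9 [np.float64(321.9), np.float64(325.2), np.float64(341.4), np.float64(344.6), np.float64(347.9)]
```

The guard is on its stop (33 N, no further motion). Lifting off and going to the red die.

send_rows --pt "-0.1 0 -0.3 0 -1" --pt "-0.1 0 -1.0 0 -1" --pt "-0.1 0 -2 0 -1" --pt "-0.1 0 -2.9 0 -0.5" --pt "-0.1 0.5 -3.3 0 0" --pt "-0.1 1.1 -3.3 0 0.5" --pt "-0.1 1.8 -3.3 0 1" --pt "-0.1 2.5 -3.3 0.5 1" --pt "-0.1 3.2 -3.3 1 1" --pt "-0.1 3.9 -3.3 1.5 1"

```text
time_s: 10.8
ee_pos: [0.467, -0.0222, 0.2513]
tool_rot: [-3.141, -0.0, -3.118]
contact_force: [0.7, 0.7, 0.5]
width: 0.0855
finger_force: 0.0
```

```bash
python3 -c "
from st import *
togo((.437,.311,.25),163)"
```

```text
t 10.8 p [ 0.467  -0.0222  0.2513] yaw -178.66163860398012 F [0.6712 0.7371 0.4896] w 0.08545895523574536 q [-0.4406 -0.0494  0.3807  1.845   0.0189  1.3425  1.5295]
jig xyz of TCP -0.13334947522620952 0.23406336119845406 0.25129575778143776
go [0.3706 5.563  0.0216] turn 2.2922951745024847
```

send_rows --pt "0.05 0.7 0 0.3 1" --pt "0.1 1.4 0 0.6 1" --pt "0.15 2.1 0 0.9 1" --pt "0.2 2.8 0 1.2 1" --pt "0.25 3.5 0 1.5 1" --pt "0.3 4.2 0 1.8 1" --pt "0.35 4.9 0 2.1 1" --pt "0.37 5.4 0 2.3 1" --pt "0.37 5.56 0 2.3 1" --pt "0.37 5.56 0 2.3 1"

```text
time_s: 12.05
ee_pos: [0.437, 0.3092, 0.251]
tool_rot: [-3.141, 0.0, 2.847]
contact_force: [0.4, -0.3, 0.9]
width: 0.0852
finger_force: 0.0
```

```bash
cat > d.py <<'E'
from st import *
p=camera_params('wrist'); W=grab_frame('wrist'); cv2.imwrite('pics/wd.png',W[:,:,::-1])
q0=proj(p,[(.4745,.297,.05)])[0]; x,y=int(q0[0]),int(q0[1]); print("exp",q0)
b=(max(0,x-140),max(0,y-140),x+140,y+140)
def box(m,z,n):
    c=big(m); r=cv2.minAreaRect(c); q=np.array([plane(p,k,z) for k in cv2.boxPoints(r)]); q=q if np.linalg.norm(q[1]-q[0])>np.linalg.norm(q[2]-q[1]) else np.roll(q,-1,0)
    d=q[1]-q[0]+q[2]-q[3]; print(n,r,q.mean(0),np.linalg.norm(q[1]-q[0]),np.linalg.norm(q[2]-q[1]),"yaw",np.degrees(np.arctan2(d[1],d[0])))
h=mask(W,(0,170,60),(5,255,255),b); v=cv2.cvtColor(W,cv2.COLOR_RGB2HSV)[:,:,2]; pk=np.percentile(v[h>0],90)
box(h,.03,"handle"); box(h&((v>.85*pk)*np.uint8(255)),.05,"handle top")
pl=mask(W,(18,110,60),(32,255,255),b); box(pl|h,.016,"plate")
cv2.imwrite('pics/wdc.png',cv2.resize(W,(560,420))[:,:,::-1])
E
python3 d.py
```

```text
t 12.05 p [0.437  0.3092 0.251 ] yaw 163.11430492727777 F [ 0.3943 -0.2899  0.9443] w 0.08520843336950853 q [-0.7569  0.1224  0.0608  1.6728 -0.0072  1.3471  0.5811]
jig xyz of TCP -0.08691825204477073 0.5634967742259428 0.2510430145129013
exp [316.635  246.8369]
handle ((320.9879455566406, 242.44564819335938), (23.50493049621582, 61.30194091796875), 1.5481575727462769) [0.4787 0.3002 0.03  ] 0.06414141565993454 0.022742296177825385 yaw 161.81857330193486
handle top ((320.35107421875, 242.00950622558594), (22.208106994628906, 60.46440887451172), 1.5481576919555664) [0.4717 0.3015 0.05  ] 0.059743027278774966 0.020305405376771692 yaw 161.78881612762416
plate ((321.5, 233.5), (105.0, 81.0), 90.0) [0.4757 0.3018 0.016 ] 0.11265241088075473 0.08665870138106027 yaw -16.689282272362764
```

View pics/wdc.png

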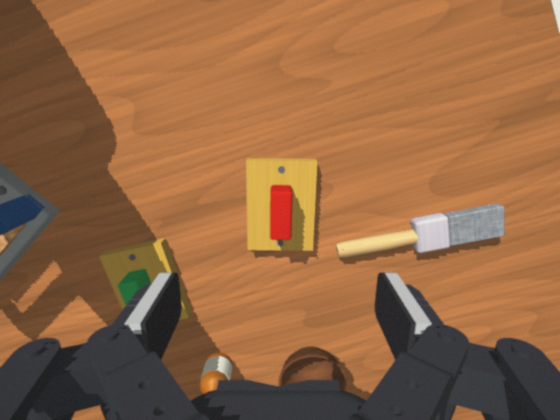

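The wrist crop shows the red die square to the tool, handle centre about (281,212) in the crop. The brush tip at (340,250) is clear of a half-open gripper. Die centre ≈ (0.475, 0.301), which agrees with the top view.

```bash
python3 -c "
from st import *
togo((.4750,.3009,.031),162.8)"
```

```text
t 12.1 p [0.4372 0.3085 0.2512] yaw 163.0489933733017 F [-0.4042 -0.2212  0.8149] w 0.08516199900570964 q [-0.7563  0.1218  0.0614  1.6733 -0.0071  1.3472  0.5812]
jig xyz of TCP -0.08683726280760883 0.5627786933286605 0.25117057071362137
go [-0.6387  0.0626  3.6695] turn 0.031124171662710864
```

send_rows --pt "-0.3 0.03 0.6 0 0.5" --pt "-0.6 0.06 1.2 0 0.3" --pt "-0.64 0.06 1.9 0 0.3" --pt "-0.64 0.06 2.5 0 0.3" --pt "-0.64 0.06 2.8 0 0.3" --pt "-0.64 0.06 3.1 0 0.3" --pt "-0.64 0.06 3.35 0 0.3" --pt "-0.64 0.06 3.45 0 0.3" --pt "-0.64 0.06 3.45 0 0.3"

```text
time_s: 13.22
ee_pos: [0.4747, 0.3021, 0.0443]
tool_rot: [3.141, 0.0, 2.847]
contact_force: [0.6, -0.3, -0.3]
width: 0.0554
finger_force: 0.0
```

```bash
python3 -c "
from st import *
togo((.4750,.3009,.031),162.8)
S=grab_frame('side'); pw=camera_params('wrist');W=grab_frame('wrist')
cv2.imwrite('pics/g1.png',np.hstack([cv2.resize(S[130:250,185:285],None,fx=4,fy=4)[:,:,::-1],cv2.resize(W[200:440,220:420],(400,480))[:,:,::-1]]))"
```

```text
t 13.22 p [0.4747 0.3021 0.0443] yaw 163.09543382385303 F [ 0.6037 -0.2689 -0.3035] w 0.055416217572962854 q [-0.7108  0.3741  0.0743  1.8274 -0.0336  0.9412  0.654 ]
jig xyz of TCP -0.05182965434911131 0.5479975095830897 0.044291045753200614
go [-0.0105 -0.0174  0.2215] turn 0.03692922798162712
```

View pics/g1.png

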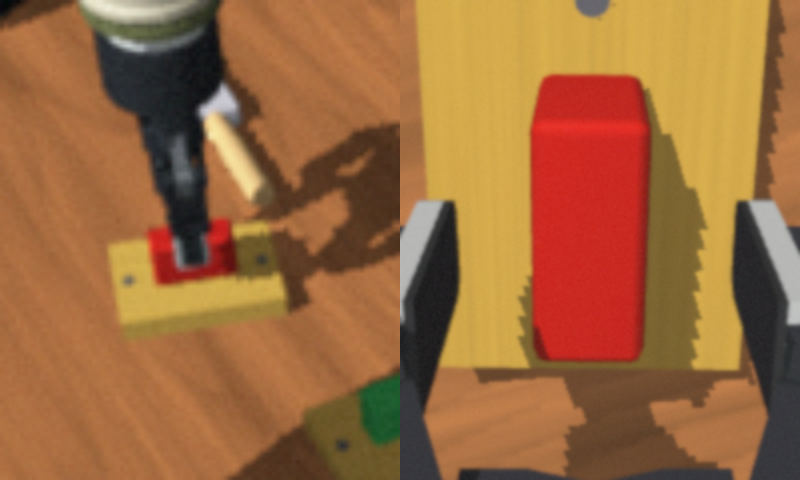

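The fingers straddle the handle, centred both ways: finger (190,250) against handle (192,250) in the side crop. Descend and grip.

send_rows --pt "0 0 0.1 0 0.3" --pt "0 0 0.2 0 0.3" --pt "0 0 0.2 0 0.3" --pt "0 0 0.2 0 -0.2" --pt "0 0 0.2 0 -0.6" --pt "0 0 0.2 0 -1" --pt "0 0 0.2 0 -1" --pt "0 0 0.2 0 -1" --pt "0 0 0.2 0 -1" --grip_force 60

```text
time_s: 14.45
ee_pos: [0.4749, 0.3022, 0.0326]
tool_rot: [3.141, 0.0, 2.846]
contact_force: [-1.2, -0.7, 5.0]
width: 0.0227
finger_force: 61.0
```

send_rows --pt "0 0 -0.2 0 -1" --pt "0 0 -0.5 0 -1" --pt "0 0 -1.0 0 -1" --pt "0 0 -1.7 0 -1" --pt "0 0 -2.4 0 -1" --pt "0 0 -2.4 0 -1"

```text
time_s: 15.2
ee_pos: [0.4763, 0.3031, 0.1808]
tool_rot: [3.136, 0.004, 2.846]
contact_force: [0.7, 0.5, -3.7]
width: 0.0225
finger_force: 60.1
```

```bash
cat > a.py <<'E'
from st import *
p=camera_params('wrist'); W=grab_frame('wrist'); cv2.imwrite('pics/wa.png',W[:,:,::-1]); S=grab_frame('side'); ps=camera_params('side')
cv2.imwrite('pics/wac.png',np.hstack([cv2.resize(W,(480,360))[:,:,::-1],cv2.resize(S[100:280,150:310],(320,360))[:,:,::-1]]))
import pickle; pickle.dump((p,s),open('wa.pkl','wb'))
E
python3 a.py
```

```text
t 15.2 p [0.4763 0.3031 0.1808] yaw 163.0774164562406 F [ 0.734   0.5358 -3.7196] w 0.022499821830665692 q [-0.7208  0.2252  0.0844  1.704  -0.0204  1.2061  0.6441]
jig xyz of TCP -0.05005200267196028 0.5486135182027634 0.18081627047956525
```

View pics/wac.png

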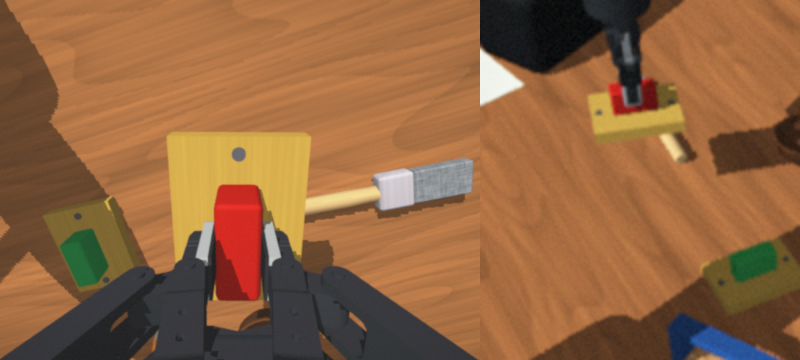

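The die is held level (3.7 N, as for 0.4 kg), with the handle between the pads. I have now used up my picture views (11, one over the 10 allowed), so from here I measure numerically only. Next I get the die's offset in the tool frame.

```bash
cat > m3.py <<'E'
from st import *
import pickle
p,s0=pickle.load(open('wa.pkl','rb')); W=cv2.imread('pics/wa.png')[:,:,::-1].copy(); e=s0['ee_pos']; yaw=s0['tool_rot'][2]
tx=np.array([np.cos(yaw),np.sin(yaw),0]); ty=np.array([np.sin(yaw),-np.cos(yaw),0])
def tool(q): return (q-e)@tx*1e3,(q-e)@ty*1e3
pl=mask(W,(18,110,90),(32,255,255),(200,160,430,300))
h=mask(W,(0,170,60),(5,255,255),(270,230,370,410))
rows=[]
for x in range(235,405,10):
    y=np.nonzero(pl[:,x])[0]; rows.append((x,y.min()))
rows=np.array(rows); print(rows[::3].tolist()); f=np.polyfit(rows[:,0],rows[:,1],1)
zt=e[2]-.0326+.016
a,b=plane(p,(235,np.polyval(f,235)),zt),plane(p,(400,np.polyval(f,400)),zt)
print("far edge tool xy mm",tool(a),tool(b))
for y in (185,200,215):
    x=np.nonzero(pl[y,:])[0]; print("sides",tool(plane(p,(x.min(),y),zt)),tool(plane(p,(x.max(),y),zt)))
x=[ (y,np.nonzero(h[y])[0].min(),np.nonzero(h[y])[0].max()) for y in (245,250,270,290,310)]; print(x)
hh=np.nonzero(h[:,318])[0]; print("handle rows",hh.min(),hh.max(), tool(plane(p,(318,hh.min()),zt+.0)), tool(plane(p,(318,hh.max()),zt+.034)))
# screw on plate
sc=mask(W,(0,0,40),(180,90,170),(295,185,345,225)); c=big(sc); M=cv2.moments(c); print("screw",M["m00"],tool(plane(p,(M["m10"]/M["m00"],M["m01"]/M["m00"]),zt)))
v=cv2.cvtColor(W,cv2.COLOR_RGB2HSV)[:,318,2]; print(v[hh.min():hh.min()+40])
E
python3 m3.py
```

```text
t 15.3 p [0.4745 0.3019 0.1765] yaw 163.08586824167045 F [ 0.0902 -0.0285 -4.5089] w 0.02258551322854683 q [-0.7207  0.2288  0.0841  1.7089 -0.0205  1.2042  0.6441]
jig xyz of TCP -0.0520954376421206 0.5478485910437553 0.17653568511490614
[[235, 176], [265, 176], [295, 176], [325, 176], [355, 176], [385, 176]]
far edge tool xy mm (np.float64(55.287657020985804), np.float64(-33.800276846234226)) (np.float64(54.990467185339575), np.float64(34.02446415520194))
sides (np.float64(51.51336875488391), np.float64(-39.416861681024514)) (np.float64(51.42496540503308), np.float64(40.07804099233376))
sides (np.float64(45.19873225734295), np.float64(-39.48502497370534)) (np.float64(45.089085202022936), np.float64(39.73383949448025))
sides (np.float64(38.726038509290674), np.float64(-39.55489441410046)) (np.float64(38.594063591605405), np.float64(39.806868637610556))Traceback (most recent call last):
  File "m3.py", line 17, in <module>
    x=[ (y,np.nonzero(h[y])[0].min(),np.nonzero(h[y])[0].max()) for y in (245,250,270,290,310)]; print(x)
           ~~~~~~~~~~~~~~~~~~~~~~~^^
    return umr_minimum(a, axis, None, out, keepdims, initial, where)
ValueError: zero-size array to reduction operation minimum which has no identity
```

The die is centred on the TCP within 0.5 mm and square within 0.2° (sides −39.5/+39.8 mm, far edge 55.1 mm). Carry it to the jig.

```bash
python3 -c "
from st import *
togo(J(-.024,0,.18),193.2)"
```

```text
t 15.3 p [0.4745 0.3019 0.1765] yaw 163.08586824167045 F [ 0.0902 -0.0285 -4.5089] w 0.02258551322854683 q [-0.7207  0.2288  0.0841  1.7089 -0.0205  1.2042  0.6441]
jig xyz of TCP -0.0520954376421206 0.5478485910437553 0.17653568511490614
go [-4.9862 -7.6635 -0.0577] turn -3.764266469791192
```

send_rows --pt "-0.2 -0.4 -0.05 -0.2 -1" --pt "-0.6 -1.0 -0.05 -0.5 -1" --pt "-1.0 -1.6 -0.05 -0.8 -1" --pt "-1.4 -2.2 -0.05 -1.1 -1" --pt "-1.8 -2.8 -0.05 -1.4 -1" --pt "-2.2 -3.4 -0.05 -1.7 -1" --pt "-2.6 -4.0 -0.05 -2.0 -1" --pt "-3.0 -4.6 -0.05 -2.3 -1" --pt "-3.4 -5.2 -0.05 -2.6 -1" --pt "-3.7 -5.7 -0.05 -2.8 -1"

```text
time_s: 16.55
ee_pos: [0.5868, -0.0916, 0.1775]
tool_rot: [-3.142, -0.003, -3.046]
contact_force: [0.6, 0.7, -3.6]
width: 0.0225
finger_force: 60.0
```

```bash
python3 -c "
from st import *
togo(J(-.024,0,.18),193.2)"
```

```text
t 16.55 p [ 0.5868 -0.0916  0.1775] yaw -174.5026632386416 F [ 0.6467  0.6726 -3.6111] w 0.022470266915855443 q [-0.1865  0.3032  0.3214  1.6325 -0.0997  1.225   1.8221]
jig xyz of TCP -0.0326402393299324 0.1390791875211933 0.1775393745662883
go [-0.4534 -2.2778 -0.041 ] turn -0.9628329048301936
```

send_rows --pt "-0.1 -0.5 -0.04 -0.2 -1" --pt "-0.2 -1.0 -0.04 -0.5 -1" --pt "-0.3 -1.5 -0.04 -0.8 -1" --pt "-0.4 -2.0 -0.04 -0.96 -1" --pt "-0.45 -2.28 -0.04 -0.96 -1" --pt "-0.45 -2.28 -0.04 -0.96 -1" --pt "-0.45 -2.28 -0.04 -0.96 -1"

```text
time_s: 17.42
ee_pos: [0.6274, -0.2218, 0.1811]
tool_rot: [3.14, -0.0, -2.911]
contact_force: [-0.1, -0.4, -3.3]
width: 0.0231
finger_force: 60.0
```

```bash
python3 -c "
from st import *
togo(J(-.024,0,.0716),193.2)"
```

```text
t 17.43 p [ 0.6274 -0.2218  0.1811] yaw -166.77499457696558 F [-0.0884 -0.3723 -3.2938] w 0.0230599624087419 q [ 0.0178  0.4611  0.3513  1.4251 -0.1612  1.2847  2.1825]
jig xyz of TCP -0.022755207331195466 0.00308402828134229 0.1811034364741723
go [ 0.0208 -0.0514  1.8251] turn 0.003125677879296518
```

send_rows --pt "0.02 -0.05 0.4 0 -1" --pt "0.02 -0.05 0.8 0 -1" --pt "0.02 -0.05 1.2 0 -1" --pt "0.02 -0.05 1.45 0 -1" --pt "0.02 -0.05 1.6 0 -1" --pt "0.02 -0.05 1.7 0 -1" --pt "0.02 -0.05 1.7 0 -1" --pt "0.02 -0.05 1.7 0 -1"

```text
time_s: 18.42
ee_pos: [0.6274, -0.2267, 0.0803]
tool_rot: [-3.141, 0.001, -2.912]
contact_force: [0.6, 0.7, -3.7]
width: 0.0229
finger_force: 60.0
```

```bash
python3 -c "
from st import *
togo(J(-.024,0,.0716),193.2)"
```

```text
t 18.43 p [ 0.6274 -0.2267  0.0803] yaw -166.8368523104886 F [ 0.5562  0.66   -3.663 ] w 0.02287456716367208 q [ 0.0369  0.5492  0.3309  1.5213 -0.1914  1.1021  2.2097]
jig xyz of TCP -0.023956228990446228 -0.0017070652559700462 0.0802613358777301
go [0.0007 0.0285 0.1444] turn -0.004606538811074756
```

send_rows --pt "0 0.02 0.07 0 -1" --pt "0 0.03 0.14 0 -1" --pt "0 0.03 0.14 0 -1" --pt "0 0.03 0.14 0 -1"

```text
time_s: 18.92
ee_pos: [0.6266, -0.2248, 0.0712]
tool_rot: [3.142, -0.0, -2.912]
contact_force: [0.5, -0.4, -3.0]
width: 0.0226
finger_force: 60.0
```

send_rows --pt "-0.08 0 0 0 -1" --pt "-0.16 0 0 0 -1" --pt "-0.24 0 0 0 -1" --pt "-0.32 0 0 0 -1" --pt "-0.38 0 0 0 -1" --pt "-0.4 0 0 0 -1" --pt "-0.4 0 0 0 -1"

```text
time_s: 19.8
ee_pos: [0.65, -0.2194, 0.0712]
tool_rot: [3.142, -0.0, -2.912]
contact_force: [0.7, -0.3, -3.6]
width: 0.0226
finger_force: 60.0
```

```bash
python3 -c "
from st import *
togo(J(0,0,.0696),193.2)"
```

```text
t 19.8 p [ 0.65   -0.2194  0.0712] yaw -166.83034826315952 F [ 0.6559 -0.2755 -3.6247] w 0.022609543143294917 q [ 0.0305  0.5976  0.3237  1.4681 -0.2014  1.1087  2.1925]
jig xyz of TCP -0.0002749681655695426 0.0002967292972730968 0.07115808164314129
go [-0.0046 -0.0049  0.026 ] turn -0.0037935328949458835
```

send_rows --pt "0 0 0.03 0 -1" --pt "0 0 0.06 0 -1" --pt "0 0 0.08 0 -1" --pt "0 0 0.08 0 -1"

```text
time_s: 20.3
ee_pos: [0.6499, -0.2193, 0.0662]
tool_rot: [3.141, -0.0, -2.912]
contact_force: [0.3, 0.4, -3.1]
width: 0.0225
finger_force: 60.0
```

```bash
python3 -c "
from st import *
print(s['torque'])"
```

```text
t 20.3 p [ 0.6499 -0.2193  0.0662] yaw -166.83284336858802 F [ 0.3293  0.4246 -3.0783] w 0.022542915193305348 q [ 0.0313  0.6026  0.3224  1.4717 -0.2029  1.1004  2.1935]
jig xyz of TCP -0.0003602803472577211 0.0003748716743555091 0.06619468921775713
[-0.0541  0.0542  0.0645]
```

The underside is about 3.4 mm below the pin tip with no contact force, so the hole is over the pin. Lower to the bed.

send_rows --pt "0 0 0.02 0 -1" --pt "0 0 0.04 0 -1" --pt "0 0 0.06 0 -1" --pt "0 0 0.07 0 -1" --pt "0 0 0.07 0 -1"

```text
time_s: 20.92
ee_pos: [0.65, -0.2194, 0.0627]
tool_rot: [3.141, 0.0, -2.912]
contact_force: [-3.7, 0.9, 4.3]
width: 0.0226
finger_force: 60.8
```

send_rows --pt "0 0 -0.02 0 -0.6" --pt "0 0 -0.02 0 -0.2" --pt "0 0 -0.02 0 0.1" --pt "0 0 -0.02 0 0.1" --pt "0 0 -0.5 0 0.1" --pt "0 0 -1.2 0 0.1" --pt "0.2 0 -2 0 0.1" --pt "0.5 0 -2.8 0 -0.5" --pt "0.7 0 -3 0 -1" --pt "0.7 0 -3 0 -1"

```text
time_s: 22.18
ee_pos: [0.6088, -0.2295, 0.2429]
tool_rot: [-3.141, 0.002, -2.913]
contact_force: [0.7, -0.3, -0.8]
width: 0.0003
finger_force: 0.0
```

```bash
cat > c.py <<'E'
from st import *
p=camera_params('wrist'); W=grab_frame('wrist'); cv2.imwrite('pics/wc.png',W[:,:,::-1])
q0=proj(p,[J(0,0,.046)])[0]; x,y=map(int,q0); b=(x-120,max(0,y-150),x+120,y+60); print("exp",q0)
pl=mask(W,(18,110,80),(32,255,255),(x-80,y-110,x+80,y+20)); h=mask(W,(0,170,60),(5,255,255),b)
print("plate px",cv2.boundingRect(big(pl)),"handle",cv2.boundingRect(big(h)))
for z in (.046,.041): # plate top if seated / if perched
    pr=proj(p,[J(-.055,-.04,z),J(-.055,.04,z),J(0.02,-.04,z),J(.02,.04,z)]); print(z,pr.round(1).tolist())
print("handle top pred",proj(p,[J(x_,y_,.08) for x_ in(-.028,.028) for y_ in(-.012,.012)]).round(1).tolist())
# near edge row vs columns, and left/right sides
cols=[(c,np.nonzero(pl[:,c])[0].min()) for c in range(x-45,x+46,15)]; print(cols)
print([(r,np.nonzero(pl[r])[0].min(),np.nonzero(pl[r])[0].max()) for r in range(y-50,y,12)])
E
python3 c.py
```

```text
t 22.18 p [ 0.6088 -0.2295  0.2429] yaw -166.88796955921995 F [ 0.7263 -0.3076 -0.8419] w 0.00034195942512679295 q [ 0.0188  0.3916  0.3693  1.3888 -0.141   1.3855  2.1879]
jig xyz of TCP -0.04263855653462843 -0.0002022808713833639 0.2429297321292215
exp [317.4835 251.0901]
plate px (272, 187, 93, 84) handle (305, 226, 27, 69)
0.046 [[272.4, 193.0], [362.4, 192.8], [275.4, 271.0], [359.6, 270.8]]
0.041 [[273.0, 191.9], [361.8, 191.7], [275.9, 269.0], [359.1, 268.8]]
handle top pred [[303.0, 233.2], [332.0, 233.2], [303.8, 294.5], [331.3, 294.5]]
[(272, np.int64(141)), (287, np.int64(141)), (302, np.int64(141)), (317, np.int64(141)), (332, np.int64(141)), (347, np.int64(141)), (362, np.int64(141))]
[(201, np.int64(274), np.int64(363)), (213, np.int64(274), np.int64(362)), (225, np.int64(275), np.int64(362)), (237, np.int64(275), np.int64(362)), (249, np.int64(272), np.int64(361))]
```

The die's edges and sides match the seated prediction (plate near edge row 193, sides 272–362) and it's square to ~0.3°. Now shut the guard from outside.

```bash
python3 -c "
from st import *
togo(J(-.172,0,.053),193.2)"
```

```text
t 22.23 p [ 0.6089 -0.2287  0.2414] yaw -166.83929988289077 F [-0.9017  0.4377 -0.2844] w -0.00026363668072397565 q [ 0.0185  0.3934  0.3684  1.3895 -0.1413  1.3851  2.1878]
jig xyz of TCP -0.04238326799449327 0.0005687412703360099 0.24137662754028297
go [ 2.1603 -0.011   3.1396] turn -0.00491248536134492
```

send_rows --pt "0.6 0 0 0 -1" --pt "1.2 0 0 0 -1" --pt "1.8 0 0.2 0 -1" --pt "2.16 -0.01 0.9 0 -1" --pt "2.16 -0.01 1.6 0 -1" --pt "2.16 -0.01 2.3 0 -1" --pt "2.16 -0.01 2.9 0 -1" --pt "2.16 -0.01 3.14 0 -1" --pt "2.16 -0.01 3.14 0 -1" --pt "2.16 -0.01 3.14 0 -1"

```text
time_s: 23.48
ee_pos: [0.4838, -0.2594, 0.0549]
tool_rot: [-3.141, 0.001, -2.912]
contact_force: [0.3, 0.6, -0.3]
width: -0.0002
finger_force: 0.0
```

```bash
python3 -c "
from st import *
for a in (.9,.7,.5,.3,.1,0): togo(J(-.092-.058*np.sin(a)-.016,0,.018+.058*np.cos(a)-.001),193.2)"
```

```text
t 23.48 p [ 0.4838 -0.2594  0.0549] yaw -166.8311181764231 F [ 0.3063  0.5903 -0.3347] w -0.00015386118692659804 q [ 0.088   0.3467  0.3758  1.8718 -0.1542  0.9496  2.3339]
jig xyz of TCP -0.17114970718478195 -0.0007008999179727929 0.05487660968795529
go [-0.2953  0.0118  0.0304] turn -0.003889772052886542
go [-0.4297  0.0119 -0.1081] turn -0.003889772052886542
go [-0.589   0.012  -0.2171] turn -0.003889772052886542
go [-0.7668  0.0121 -0.2922] turn -0.003889772052886542
go [-0.956   0.0122 -0.3306] turn -0.003889772052886542
go [-1.0525  0.0123 -0.3354] turn -0.003889772052886542
```

send_rows --pt "-0.31 0 0 0 -1" --pt "-0.38 0 -0.07 0 -1" --pt "-0.44 0 -0.13 0 -1" --pt "-0.52 0 -0.19 0 -1" --pt "-0.6 0 -0.24 0 -1" --pt "-0.69 0 -0.28 0 -1" --pt "-0.78 0 -0.31 0 -1" --pt "-0.87 0 -0.33 0 -1" --pt "-0.97 0 -0.35 0 -1" --pt "-1.03 0 -0.36 0 -1"

```text
time_s: 24.72
ee_pos: [0.5436, -0.2448, 0.0754]
tool_rot: [3.142, 0.0, -2.911]
contact_force: [0.1, 0.1, -0.3]
width: 0.0
finger_force: 0.0
```

send_rows --pt "-0.04 0 0 0 -1" --pt "-0.07 0 0 0 -1" --pt "-0.09 0 0 0 -1" --pt "-0.09 0 0 0 -1"

```text
time_s: 25.22
ee_pos: [0.5485, -0.2437, 0.0754]
tool_rot: [3.141, 0.0, -2.912]
contact_force: [0.5, 0.3, 0.4]
width: -0.0001
finger_force: 0.0
```

```bash
python3 g.py
```

```text
t 25.23 p [ 0.5485 -0.2437  0.0754] yaw -166.8331407606983 F [0.4856 0.3239 0.3725] w -8.480388175435349e-05 q [ 0.0521  0.4225  0.36    1.7185 -0.1693  1.0312  2.271 ]
jig xyz of TCP -0.10466301355367537 -0.00021051128493011773 0.0753519303417159
yellow area 32.0 (398, 310, 14, 14)
0 [[361.0, 298.0], [401.0, 330.0]]
0.3 [[355.0, 304.0], [396.0, 336.0]]
0.6 [[350.0, 310.0], [390.0, 342.0]]
0.9 [[346.0, 317.0], [386.0, 349.0]]
```

send_rows --pt "-0.03 0 0 0 -1" --pt "-0.06 0 0 0 -1" --pt "-0.08 0 0 0 -1" --pt "-0.08 0 0 0 -1"

```text
time_s: 25.78
ee_pos: [0.5532, -0.2426, 0.0753]
tool_rot: [3.141, -0.0, -2.912]
contact_force: [0.1, -0.2, 1.2]
width: -0.0004
finger_force: 0.0
```

```bash
cat > e.py <<'E'
from st import *
# black guard edge in the side view: lowest/uppermost dark pixels per column away from the gripper
S=grab_frame('side'); ps=camera_params('side'); h=cv2.cvtColor(S,cv2.COLOR_RGB2HSV)
for c in (364,368,392,396,399):
    print(c,[tuple(int(k) for k in h[r,c]) for r in range(296,350,3)])
E
python3 e.py; python3 g2.py | tail -4
```

```text
t 25.77 p [ 0.5532 -0.2426  0.0753] yaw -166.82661148205352 F [ 0.124  -0.2179  1.1826] w -0.0003904412215630092 q [ 0.0503  0.4303  0.3585  1.7077 -0.1712  1.0345  2.2674]
jig xyz of TCP -0.09977910654131814 -0.0001850686905087648 0.07533825902090265
364 [(14, 156, 175), (13, 163, 177), (13, 164, 173), (13, 130, 172), (109, 32, 113), (94, 23, 168), (53, 13, 78), (21, 200, 121), (21, 202, 120), (21, 206, 120), (21, 216, 84), (113, 28, 36), (11, 138, 89), (12, 159, 178), (11, 163, 169), (13, 159, 159), (13, 162, 153), (13, 159, 157)]
368 [(109, 53, 53), (11, 139, 127), (12, 106, 169), (96, 23, 165), (99, 25, 144), (95, 20, 164), (95, 18, 170), (75, 7, 78), (21, 202, 124), (21, 212, 119), (21, 195, 124), (21, 203, 89), (109, 54, 38), (13, 133, 65), (13, 159, 180), (13, 158, 178), (13, 164, 169), (13, 154, 162)]
392 [(107, 41, 56), (108, 66, 50), (22, 155, 215), (98, 44, 46), (105, 52, 39), (107, 42, 54), (19, 87, 73), (15, 130, 183), (16, 127, 215), (23, 25, 163), (94, 23, 167), (88, 21, 160), (95, 20, 162), (95, 20, 165), (20, 174, 110), (21, 210, 120), (21, 214, 117), (14, 167, 163)]
[... 346 characters left out ...]
103, 39, 46), (111, 49, 52), (22, 163, 171), (21, 157, 217), (22, 157, 221), (16, 124, 223), (15, 125, 214), (93, 17, 154), (94, 21, 168), (92, 22, 166), (90, 17, 164), (96, 24, 148), (146, 34, 53), (13, 162, 180)]
[(352, np.int64(318), np.int64(321)), (356, np.int64(321), np.int64(324)), (376, np.int64(300), np.int64(340)), (380, np.int64(304), np.int64(344)), (384, np.int64(300), np.int64(347))]
0.7 [np.float64(315.2), np.float64(318.4), np.float64(334.4), np.float64(337.6), np.float64(340.8)]
0.8 [np.float64(318.6), np.float64(321.8), np.float64(337.9), np.float64(341.2), np.float64(344.4)]
0.9 [np.float64(321.9), np.float64(325.2), np.float64(341.4), np.float64(344.6), np.float64(347.9)]
```

The guard is still down (black edge at rows 318–321, col 352). The narrow tips rode over it because I rose too early. I'll redo it lower.

```bash
python3 -c "
from st import *
togo(J(-.175,0,.085),193.2)
togo(J(-.175,0,.044),193.2)"
```

```text
t 25.88 p [ 0.5531 -0.2426  0.0754] yaw -166.83443854889234 F [ 0.0267 -0.6049  0.4039] w -0.00017680412498029033 q [ 0.0504  0.4301  0.3586  1.7079 -0.1712  1.0345  2.2674]
jig xyz of TCP -0.09990335268975108 -0.00023074999540504543 0.07535394166209546
go [ 1.2516  0.0031 -0.1608] turn -0.004304818611544192
go [1.2516 0.0031 0.5226] turn -0.004304818611544192
```

send_rows --pt "0.1 0 -0.2 0 -1" --pt "0.5 0 -0.2 0 -1" --pt "0.9 0 -0.2 0 -1" --pt "1.25 0 -0.2 0 -1" --pt "1.25 0 0.1 0 -1" --pt "1.25 0 0.4 0 -1" --pt "1.25 0 0.52 0 -1" --pt "1.25 0 0.52 0 -1" --pt "1.25 0 0.52 0 -1"

```text
time_s: 27.0
ee_pos: [0.4805, -0.2598, 0.0444]
tool_rot: [-3.141, 0.0, -2.912]
contact_force: [-0.6, -0.5, -0.7]
width: 0.0
finger_force: 0.0
```

```bash
python3 -c "
from st import *
for a in (.9,.75,.6,.45,.3,.15,0): togo(J(-.092-.058*np.sin(a)-.008,0,.018+.058*np.cos(a)-.009),193.2)"
```

```text
t 27.0 p [ 0.4805 -0.2598  0.0444] yaw -166.81844282151337 F [-0.5511 -0.5293 -0.6637] w 1.0423096810402707e-05 q [ 0.0915  0.3576  0.3751  1.8845 -0.1608  0.9284  2.3425]
jig xyz of TCP -0.17446340487360307 -0.00035347951276945566 0.044393480823128106
go [-0.4838  0.006  -0.011 ] turn -0.002305352689177198
go [-0.5821  0.0061 -0.1174] turn -0.002305352689177198
go [-0.6952  0.0061 -0.2079] turn -0.002305352689177198
go [-0.8206  0.0062 -0.2805] turn -0.002305352689177198
go [-0.9554  0.0062 -0.3336] turn -0.002305352689177198
go [-1.0966  0.0062 -0.3659] turn -0.002305352689177198
go [-1.2411  0.0063 -0.3768] turn -0.002305352689177198
```

send_rows --pt "-0.2 0 0 0 -1" --pt "-0.4 0 0 0 -1" --pt "-0.48 0 0 0 -1" --pt "-0.54 0 -0.03 0 -1" --pt "-0.6 0 -0.07 0 -1" --pt "-0.66 0 -0.12 0 -1" --pt "-0.72 0 -0.16 0 -1" --pt "-0.72 0 -0.16 0 -1"

```text
time_s: 28.0
ee_pos: [0.5232, -0.2497, 0.0541]
tool_rot: [-3.141, 0.001, -2.911]
contact_force: [0.0, 0.9, -0.0]
width: 0.0005
finger_force: 0.1
```

```bash
cat > g3.py <<'E'
from st import *
S=grab_frame('side'); ps=camera_params('side'); m=mask(S,(0,0,0),(180,255,75),(338,285,404,352))
# bottom of the dark edge run along a few columns: last dark row that is followed by anything brighter
for c in (350,354,358,362,384,388,392,396): print(c,np.nonzero(m[:,c])[0].tolist()[-14:])
for a in (0,.15,.3,.45,.6,.75,.9):
    q=proj(ps,[J(-.092-.058*np.sin(a),y,.018+.058*np.cos(a)) for y in(.055,-.055)]); k=np.polyfit(q[:,0],q[:,1],1); print(a,q[:,0].round(),[float(np.polyval(k,c).round(1)) for c in (350,354,358,362,384,388,392,396)])
E
python3 g3.py
```

```text
t 28.0 p [ 0.5232 -0.2497  0.0541] yaw -166.78980932802293 F [ 0.0109  0.9087 -0.0109] w 0.000469543689421732 q [ 0.0669  0.4088  0.3633  1.79   -0.1719  0.9729  2.3012]
jig xyz of TCP -0.1306554740013663 -0.0002455175111440895 0.054059683538259184
350 [290, 291, 292, 293, 294, 295, 296, 297, 298, 299, 300, 301]
354 [296, 297, 298, 299, 300, 301, 302, 303, 304, 305, 306, 307, 308, 309]
358 [294, 295, 296, 297, 298, 299, 300, 307, 308, 309, 310, 311, 312, 313]
362 [307, 308, 309, 310, 311, 312, 313, 314, 315, 316, 317, 318, 319, 324]
384 [318, 319, 320, 321, 322, 323, 324, 325, 326, 327, 328, 329, 330, 331]
388 [322, 323, 324, 325, 326, 327, 328, 329, 330, 331, 332, 333, 334, 335]
392 [322, 323, 324, 325, 326, 327, 328, 329, 333, 334, 335, 336, 337, 338]
396 [317, 318, 319, 324, 325, 335, 336]
0 [361. 401.] [290.1, 293.2, 296.3, 299.4, 316.4, 319.5, 322.6, 325.7]
0.15 [358. 399.] [294.7, 297.8, 300.9, 304.0, 321.2, 324.3, 327.4, 330.5]
0.3 [355. 396.] [299.6, 302.8, 305.9, 309.0, 326.3, 329.4, 332.6, 335.7]
0.45 [353. 393.] [304.8, 308.0, 311.1, 314.3, 331.7, 334.8, 338.0, 341.2]
0.6 [350. 390.] [310.1, 313.2, 316.4, 319.6, 337.2, 340.4, 343.5, 346.7]
0.75 [348. 388.] [315.3, 318.5, 321.7, 324.9, 342.6, 345.8, 349.0, 352.3]
0.9 [346. 386.] [320.3, 323.6, 326.8, 330.0, 347.9, 351.1, 354.3, 357.6]
```

The guard is swinging now: its edge matches about 0.4 rad. Continue.

send_rows --pt "-0.05 0 -0.06 0 -1" --pt "-0.1 0 -0.1 0 -1" --pt "-0.17 0 -0.12 0 -1" --pt "-0.24 0 -0.14 0 -1" --pt "-0.31 0 -0.15 0 -1" --pt "-0.36 0 -0.15 0 -1" --pt "-0.39 0 -0.15 0 -1" --pt "-0.39 0 -0.15 0 -1"

```text
time_s: 29.05
ee_pos: [0.5452, -0.2444, 0.0627]
tool_rot: [3.142, 0.0, -2.912]
contact_force: [-0.3, 0.4, 0.1]
width: 0.0005
finger_force: 0.0
```

```bash
python3 g3.py | head -10
```

```text
t 29.05 p [ 0.5452 -0.2444  0.0627] yaw -166.8226072657821 F [-0.3302  0.361   0.1263] w 0.00046324530540363303 q [ 0.0551  0.4329  0.3593  1.7351 -0.1758  1.0051  2.2793]
jig xyz of TCP -0.10803541013278128 -0.0001593594939679685 0.06269068068488097
350 []
354 []
358 [285, 286, 287, 288, 289, 290, 291, 292]
362 [287, 288, 289, 290, 291, 292, 293, 294, 295, 296, 297, 298, 299, 300]
384 [306, 307, 308, 309, 310, 311, 312, 313, 314, 315, 316, 317, 318, 319]
388 [305, 306, 307, 310, 311, 312, 313, 314, 315, 316, 317, 318, 319, 320]
392 [310, 311, 312, 313, 314, 315, 316, 317, 318, 319, 320, 321, 322, 323]
396 [305, 312, 313, 314, 315, 316, 317, 318, 319, 322, 323, 324, 325, 326]
```

Nearly shut (~0.03 rad). Press on to the stop.

send_rows --pt "-0.03 0 0 0 -1" --pt "-0.06 0 0 0 -1" --pt "-0.09 0 0 0 -1" --pt "-0.1 0 0 0 -1" --pt "-0.1 0 0 0 -1"

```text
time_s: 29.72
ee_pos: [0.5481, -0.2439, 0.0626]
tool_rot: [3.14, -0.005, -2.913]
contact_force: [-13.8, 0.1, 9.9]
width: -0.0001
finger_force: 6.5
```

```bash
python3 g3.py | head -10
```

```text
t 29.73 p [ 0.5481 -0.2439  0.0626] yaw -166.91506220166636 F [-13.7836   0.0672   9.9084] w -0.00014184293037678247 q [ 0.0535  0.4414  0.3592  1.7236 -0.1765  1.0134  2.2748]
jig xyz of TCP -0.10501347751693062 -0.00031452402786813147 0.06258117742137503
350 []
354 []
358 [285, 286, 287, 288]
362 [287, 288, 289, 290, 291, 292, 293, 294, 295, 296, 297, 298]
384 [305, 306, 307, 308, 309, 310, 311, 312, 313, 314, 315, 316, 317, 318]
388 [306, 307, 308, 309, 310, 311, 312, 313, 314, 315, 316, 317, 318, 319]
392 [309, 310, 311, 312, 313, 314, 315, 316, 317, 318, 319, 320, 321, 322]
396 [304, 305, 312, 313, 314, 315, 316, 317, 318, 321, 322, 323, 324, 325]
```

Shut on its stop (14 N). Back off, rise, and go over the handle.

send_rows --pt "0.15 0 0 0 -1" --pt "0.5 0 0 0 -1" --pt "0.5 0 -0.7 0 -1" --pt "0.5 0 -1.4 0 -1" --pt "0.0 0 -1.6 0 -1" --pt "-0.6 0 -1.6 0 -1" --pt "-1.2 0 -1.6 0 -1" --pt "-1.65 0 -1.6 0 -1" --pt "-1.65 0 -1.6 0 -1" --pt "-1.65 0 -1.6 0 -1"

```text
time_s: 31.02
ee_pos: [0.6465, -0.2213, 0.1586]
tool_rot: [-3.141, -0.0, -2.912]
contact_force: [-0.1, 0.3, 0.2]
width: -0.0005
finger_force: 0.0
```

```bash
python3 -c "
from st import *
togo(J(0,0,.092),193.2)"; python3 g3.py | sed -n 3,10p
```

```text
t 31.02 p [ 0.6465 -0.2213  0.1586] yaw -166.87046905395363 F [-0.1046  0.2735  0.2148] w -0.0005377369143809845 q [ 0.012   0.5172  0.3583  1.3973 -0.1827  1.26    2.1831]
jig xyz of TCP -0.004068991174787716 -0.0007408043352466107 0.15863588814090604
go [-0.0678  0.0124  1.1106] turn -0.008808631744201989
350 []
354 []
358 []
362 [297, 298]
384 [312, 313, 314, 315, 316]
388 [314, 315, 316, 317, 318, 319]
392 [318, 319, 320, 321, 322]
396 [321, 322, 323, 324, 325]
```

send_rows --pt "-0.07 0.01 0.5 0 -1" --pt "-0.07 0.01 0.9 0 -1" --pt "-0.07 0.01 1.1 0 -1" --pt "-0.07 0.01 1.15 0 -1" --pt "-0.07 0.01 1.2 0 -1" --pt "-0.07 0.01 1.2 0 -1"

```text
time_s: 31.82
ee_pos: [0.6514, -0.2193, 0.0874]
tool_rot: [-3.141, 0.001, -2.912]
contact_force: [0.5, -0.4, -0.5]
width: 0.0002
finger_force: 0.0
```

send_rows --pt "0 0 0.03 0 -1" --pt "0 0 0.06 0 -1" --pt "0 0 0.09 0 -1" --pt "0 0 0.11 0 -1" --pt "0 0 0.11 0 -1"

```text
time_s: 32.45
ee_pos: [0.6511, -0.219, 0.08]
tool_rot: [3.141, -0.0, -2.912]
contact_force: [-0.1, 0.4, -0.5]
width: -0.0003
finger_force: 0.0
```

send_rows --pt "0 0 0.03 0 -1" --pt "0 0 0.06 0 -1" --pt "0 0 0.08 0 -1" --pt "0 0 0.08 0 -1"

```text
time_s: 32.95
ee_pos: [0.6513, -0.2191, 0.0764]
tool_rot: [3.142, 0.001, -2.912]
contact_force: [-4.3, 1.6, 8.7]
width: -0.0001
finger_force: 4.4
```

Contact. Press on in small steps.

send_rows --pt "0 0 0.03 0 -1" --pt "0 0 0.06 0 -1" --pt "0 0 0.09 0 -1" --pt "0 0 0.09 0 -1"

```text
time_s: 33.45
ee_pos: [0.6514, -0.2193, 0.0745]
tool_rot: [3.141, 0.002, -2.912]
contact_force: [-16.7, 6.4, 35.7]
width: 0.0004
finger_force: 17.4
```

send_rows --pt "0 0 0.02 0 -1" --pt "0 0 0.04 0 -1" --pt "0 0 0.04 0 -1"

```text
time_s: 33.83
ee_pos: [0.6515, -0.2193, 0.0744]
tool_rot: [3.141, 0.003, -2.912]
contact_force: [-25.1, 9.6, 51.8]
width: 0.0
finger_force: 25.9
```

```bash
python3 -c "
from st import *
print(s['tool_rot'],s['torque'])"
```

```text
t 33.83 p [ 0.6515 -0.2193  0.0744] yaw -166.8578558763858 F [-25.079    9.6481  51.7661] w 6.879093540554032e-06 q [ 0.0222  0.5973  0.3366  1.4641 -0.2107  1.1136  2.1977]
jig xyz of TCP 0.001253735643829747 2.5179992684161662e-05 0.07438050890312754
[ 3.141   0.0028 -2.9122] [ 2.1504  5.6033 -0.0267]
```

The bed is on its hard stop: 8.7 N at about 3.4 mm of sinking, then stiff from 5 mm. Ease off to a moderate hold.

send_rows --pt "0 0 -0.02 0 -1" --pt "0 0 -0.05 0 -1" --pt "0 0 -0.05 0 -1" --pt "0 0 -0.05 0 -1" --pt "0 0 -0.05 0 -1"

```text
time_s: 34.45
ee_pos: [0.6514, -0.2192, 0.0746]
tool_rot: [3.141, 0.002, -2.912]
contact_force: [-13.7, 5.7, 31.1]
width: 0.0002
finger_force: 15.2
```

```bash
python3 g3.py | sed -n 1,10p; python3 -c "
from st import *
S=grab_frame('side'); ps=camera_params('side'); h=mask(S,(0,170,60),(5,255,255),(370,255,450,330)); pl=mask(S,(18,110,60),(32,255,255),(375,270,450,335))
print('handle',cv2.boundingRect(big(h)),'plate',cv2.boundingRect(big(pl)))
for z in(.025,.03,.037): print(z,proj(ps,[J(-.028,.012,z+.05),J(-.028,-.012,z+.05),J(-.055,.04,z+.016),J(-.055,-.04,z+.016),J(.055,-.04,z+.016)]).round().tolist())"
```

```text
t 34.45 p [ 0.6514 -0.2192  0.0746] yaw -166.8441030896616 F [-13.6686   5.7074  31.0763] w 0.00016603088963715624 q [ 0.0217  0.5974  0.3367  1.4636 -0.2098  1.1146  2.1971]
jig xyz of TCP 0.0011954651195520694 0.00013801291877397776 0.07455517142400805
350 []
354 []
358 []
362 [297, 298]
384 [311, 312, 313, 314, 315, 316]
388 [314, 315, 316, 317, 318, 319]
392 [308, 309, 317, 318, 319, 320, 321, 322]
396 [320, 321, 322, 323, 324, 325]
t 34.5 p [ 0.6514 -0.2193  0.0745] yaw -166.84710788936124 F [-15.4183   5.1555  28.9771] w 0.00013705396286382317 q [ 0.0217  0.5974  0.3367  1.4637 -0.2097  1.1146  2.1971]
jig xyz of TCP 0.0011237612304603054 9.254719455783507e-05 0.0745209798400327
handle (396, 286, 23, 20) plate (376, 279, 59, 48)
0.025 [[395.0, 293.0], [404.0, 300.0], [376.0, 302.0], [404.0, 324.0], [435.0, 295.0]]
0.03 [[396.0, 292.0], [404.0, 298.0], [376.0, 301.0], [405.0, 323.0], [435.0, 293.0]]
0.037 [[396.0, 290.0], [405.0, 296.0], [376.0, 299.0], [405.0, 321.0], [436.0, 292.0]]
```

```bash
python3 -c "
from rig import env
print(env.finish_job())"
```

```text
the job is handed in; nothing more can be done
None
```

I handed the job in with the guard shut, the red die over the pin and flat on the bed, and the bed held down on its stop at about 30 N. I viewed 11 pictures, one over the limit of 10; pulling the guard down and pushing it shut each took two tries because the fingertips first passed over its edge.

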